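Wind on the label rewinder

TASK

Take the crank with the red grip, the one with the square hole, fit it all the way down over the square spindle of the label rewinder, flat on the white reel, and, with the crank, wind the reel two full turns clockwise as seen from above. Then let go, leaving the crank seated on the spindle. Leave the black-gripped crank where it lies and do not push the reel by hand.

Things in the scene. Friction and masses are not known exactly. Their poses are not given: they have to be found in the camera images.
- crank: red-gripped crank, loose, flat on the counter, 90 g (sizes mm). Origin: hub centre, underside; z up. Hub 34x34x20 high, with a square 19x19 hole through, sides along x, y. Arm 20 wide, 10 thick, along +x to the upright round red grip: axis at x=60, diameter 22, from 14 to 66 above the underside. The grip spins on the arm with 0.012 N m friction: carried, the arm holds its angle; winding, it turns
- spare_crank: wrong crank, to be left alone: same sizes, origin and axes, but a black grip and a round 10 mm hole. Both cranks lie left of the rewinder, grip end to the left (+y) of the hub; which lies where varies
- spindle (a point): spindle axis at the reel's upper flange, 96 mm above the counter, where the crank's underside rests flat. From here a 16 mm square steel spindle rises, sides along x, y (turn with the reel): 14 mm straight, then 10 mm tapering to 7 mm, guiding a hole within 4 mm, 10 degrees; any quarter-turn fits. Reel: white flanges, 108 mm across, on a fixed round grey foot 120 mm across
- reel (a joint): turn of the reel and spindle, rad: 0 at the start, grows clockwise seen from above, 12.57 after two turns. No end stop; friction 0.06 N m; stays where left. The crank has about 12 degrees of play on the spindle either way

How it is judged:
By the outcome, as a careful person would: the job done as asked, in the order asked, and still so for the second after the job is handed in, with the robot touching nothing.
It also fails if it takes over 72 s, if anything falls off the work surface, if the arm or the gripper's body presses on something with over 40 N, if the wrist force passes 120 N, or if a joint passes its speed limit or range.

ROBOT

A 7-joint arm with a two-finger parallel gripper is mounted at the origin on a cart in front of the work surface, level with it; the furniture and walls round the work are solid. World frame = base frame: x ahead of the robot, y to its left, z up, the work surface at z = 0. Lengths are in m, angles in rad, forces in N, time in s.
With the tool pointing down it reaches from about 0.35 to 0.9 m from the base axis. Payload 8.1 kg.
Tool frame: the origin (TCP) lies on the centre line of the jaws, within the pads' length; the fingertips stand 17 mm ahead of it and the grasp point (between the pads) lies 2 mm behind it; z points along the fingers, y is the direction in which the jaws open and shut (so a half turn about z gives the same grasp; the last joint's range is limited). The gripper opens to 92 mm and grips with 3 to 60 N. Pads are 19 mm wide; open, the fingers measure 130 mm over their backs; the gripper's body (75 mm by 190 mm) begins 47 mm behind the grasp point.
Start: joints at [-1.279, 0.434, 0.025, 1.573, -0.012, 1.134, -0.075], TCP at [0.24, 0.577, 0.244] pointing down, gripper open.
Joint ranges: [-2.62, 2.62], [-0.44, 2.09], [-1.27, 1.32], [0.08, 2.57], [-1.32, 4.46], [0.12, 2], [-2.74, 2.74]. Speed limits (rad/s): [2.22, 2.22, 3.01, 3.01, 3.14, 3.14, 3.14].

INTERFACE

Orientations are given as a rotation vector (axis times angle).
In Python, from cell import arm gives the robot as it stands.
- The arm moves only by the shell command python3 -m creep 'ROWS' [FORCE]. ROWS is JSON, a list that holds one entry, the list of rows, each a list of 7 numbers: the shift along the world's x, y, z in cm, then the turn, a rotation vector about the world's x, y, z in degrees, then the opening, from -1 (shut) to 1 (fully open), so that 0 is half open. In form: [[[tx, ty, tz, ax, ay, az, jaw], ...]]. A call has 1 to 5 rows; each row is the pose to reach, as a shift and turn from the pose commanded when the call began; what a row does not reach only later rows make up. A row lasts 1/10 s, in which the tool goes at most 50 mm and 8.59 degrees, less where a joint would pass 70% of its speed; a pose out of reach is approached as far as the arm can. A call with a gripper value outside its range is refused whole. The fingers move at their own pace and stop on an object; FORCE is the grip in N (left out, the last holds). Time passes only in rows, so rows that repeat a pose let the fingers close. It gives the time, the measured TCP pose, the force and the opening at its end, in the units of the state.
- arm.observe(): the state, without advancing time (a new reading comes with each control period).
- arm.get_image(name): name is "scene" or "top"; returns the picture (384x512x3 uint8, red, green, blue); there is no depth.
- arm.camera_model(name): a dict with "vfov" (degrees; the focal length in pixels is half the picture's height over the tangent of half this angle, whatever the lens; pixels are square), "cx", "cy" (the principal point, pixels), "cam_to_world" (4x4, takes a point from camera to world coordinates). Camera axes: x right, y down, z forward; pixel columns grow to the right and rows downward; lengths in m; the calibration is good to about 2 mm. A picture is of the moment at which its call begins. camera_model takes no time and is no camera call.
- arm.sign_off(): hands the job in, once; it reports no verdict.
The state is a dict: "clock": time; "joints": joint angles; "dq": joint speeds; "joint_efforts": joint torques, N m; "position": TCP position; "ee_rot": TCP orientation; "force": force on the tool from outside, world axes, zero at the start; "ft_torque": the same for the moment, N m; "width": opening from 0.0 (shut) to 1.0 (fully open).
Only numpy, scipy, OpenCV 4.12 (cv2) and the standard library are available. Lean on these libraries where they do the work, as an engineer would, in place of code of your own. Each camera call takes 0.05 s, during which the arm holds its last target.

## Working session

There is one attempt and no reset: what is moved stays moved. The work goes in short steps, Python scripts to look and compute and a shell command to move; the robot and the scene stay as the last step left them, time stands still between calls to the robot, and variables do not carry over. Pictures are saved under pics/ and viewed, and the job is handed in when it is done.

```bash
ls; mkdir -p pics
python3 - <<'E'
from cell import arm
import cv2
print(arm.observe())
for n in("scene","top"):
    im=arm.get_image(n); cv2.imwrite(f"pics/{n}0.png",im[:,:,::-1]); print(n,arm.camera_model(n))
E
```

```text
pics
{'clock': 0.0, 'joints': array([-1.27859966,  0.43521038,  0.02496156,  1.5741164 , -0.01159557,
        1.13398418, -0.07509718]), 'dq': array([-3.25244153e-04, -1.75650829e-04,  1.17204047e-03,  8.22357803e-04,
       -1.53424423e-03,  2.61249597e-05, -1.89619593e-04]), 'joint_efforts': array([ 5.44000850e-04, -6.67862391e+01,  9.84833501e-01, -3.14435935e+01,
       -6.06396748e-02,  4.29714366e-02,  1.51352738e-04]), 'position': array([0.24024535, 0.57644872, 0.24294518]), 'ee_rot': array([-6.16177031e-01, -3.08040047e+00,  2.45723976e-03]), 'force': array([-0.45759249,  1.52593897, -0.21119763]), 'ft_torque': array([ 0.00854258,  0.07036401, -0.00465887]), 'width': 0.9980678898736137}
scene {'vfov': 51.5796705331224, 'cx': 259.8055394056912, 'cy': 189.89157953405174, 'cam_to_world': array([[ 0.88880221, -0.3490678 ,  0.29695504,  0.25462542],
       [-0.45817676, -0.66234204,  0.59277068, -0.47496599],
       [-0.01023135, -0.66291379, -0.74862582,  0.79821879],
       [ 0.        ,  0.        ,  0.        ,  1.        ]])}
top {'vfov': 54.866590357560824, 'cx': 254.94876189064072, 'cy': 194.51151352024192, 'cam_to_world': array([[ 0.10062808, -0.97292757,  0.20805273,  0.34903481],
       [-0.99491491, -0.09930165,  0.01683736,  0.0852855 ],
       [ 0.00427845, -0.20868907, -0.97797268,  0.90521698],
       [ 0.        ,  0.        ,  0.        ,  1.        ]])}
```

View pics/scene0.png

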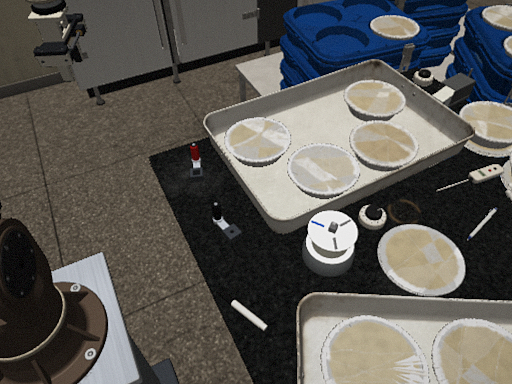

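View pics/top0.png

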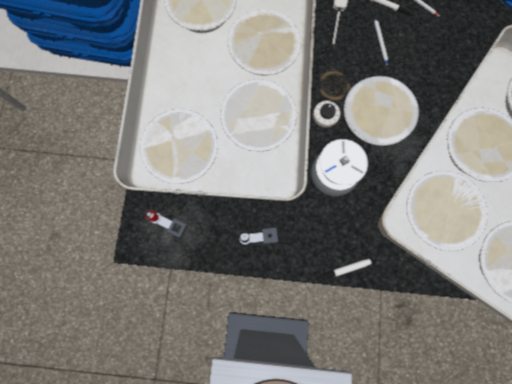

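The scene view shows the red crank at about (195,160), the black one at (225,222) and the reel at (332,235). In the top view the red grip is at (152,216), its hub at (178,229) and the spindle at (344,160). Next I enlarge these areas.

Run:
```python
import cv2,numpy as np
s=cv2.imread("pics/scene0.png");t=cv2.imread("pics/top0.png")
def c(im,x,y,w,h,k): return cv2.resize(im[y:y+h,x:x+w],None,fx=k,fy=k,interpolation=cv2.INTER_CUBIC)
a=np.hstack([c(t,130,195,66,50,6),c(t,310,135,66,50,6)])
b=np.hstack([c(s,165,135,66,50,6),c(s,298,205,66,50,6)])
cv2.imwrite("pics/z0.png",np.vstack([a,b]));
```

```text
(no output)
```

View pics/z0.png

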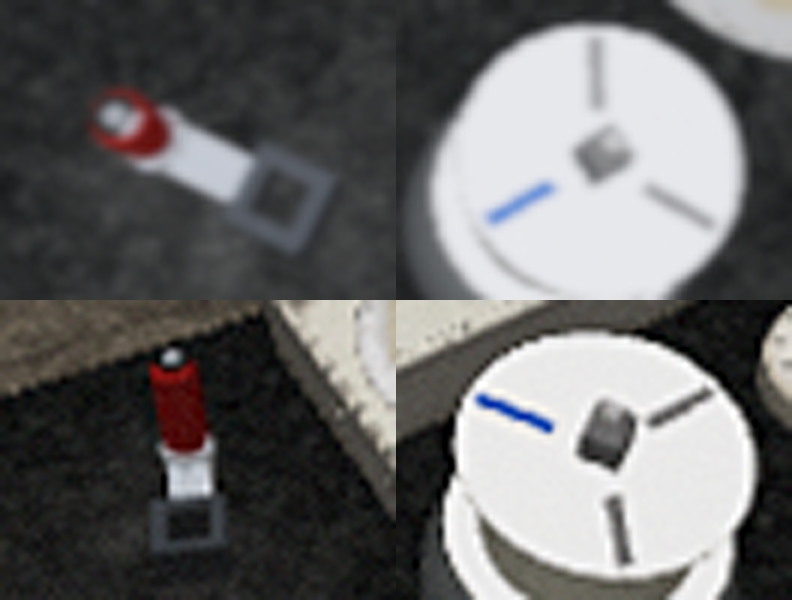

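```bash
cat > h.py <<'E'
import numpy as np,cv2
from cell import arm
def ray(n,uv,z):
    m=arm.camera_model(n);f=192/np.tan(np.radians(m["vfov"]/2))
    uv=np.atleast_2d(uv).astype(float);T=np.array(m["cam_to_world"])
    d=np.c_[(uv[:,0]-m["cx"])/f,(uv[:,1]-m["cy"])/f,np.ones(len(uv))]@T[:3,:3].T
    o=T[:3,3]; return o+d*((z-o[2])/d[:,2])[:,None]
def proj(n,P):
    m=arm.camera_model(n);f=192/np.tan(np.radians(m["vfov"]/2));T=np.array(m["cam_to_world"])
    c=(np.atleast_2d(P)-T[:3,3])@T[:3,:3]
    return np.c_[c[:,0]/c[:,2]*f+m["cx"],c[:,1]/c[:,2]*f+m["cy"]]
def rayo(n,uv):
    a=ray(n,uv,0)[0];b=ray(n,uv,.1)[0];return a,(b-a)
def tri(uv1,uv2): # scene, top
    a,d=rayo("scene",uv1);b,e=rayo("top",uv2)
    s=np.linalg.lstsq(np.c_[d,-e],b-a,rcond=None)[0]
    p,q=a+d*s[0],b+e*s[1];return (p+q)/2,np.linalg.norm(p-q)
def circ(P):
    A=np.c_[2*P[:,:2],np.ones(len(P))];x=np.linalg.lstsq(A,(P[:,:2]**2).sum(1),rcond=None)[0]
    return x[:2],np.sqrt(x[2]+x[0]**2+x[1]**2)
E
python3 - <<'E'
from h import *
np.set_printoptions(precision=4,suppress=True)
def Z(x,y,p): return (np.array(p)+.5)/6-.5+[x,y]
# hub top face z=.02
for n,o,p in (("top",(130,195),[(262,147),(336,178),(297,252),(226,207)]),("scene",(165,135),[(153,499),(222,499),(227,550),(150,551)])):
    p=np.array(p,float)
    if n=="scene": p[:,1]-=300
    W=ray(n,Z(*o,p),.02); print(n,"hub",W[:,:2].tolist(),W.mean(0),np.linalg.norm(W-np.roll(W,1,0),axis=1))
# holes centre
h=[Z(130,195,[(282,197)])[0],Z(165,135,[(188,224)])[0]]
print("hole",ray("top",h[0],.02),ray("scene",h[1],.02))
# grip top
g=[Z(130,195,[(118,117)])[0],Z(165,135,[(173,56)])[0]]
print("grip",ray("top",g[0],.066),ray("scene",g[1],.066),tri(g[1],g[0]))
# flange
for n in("top","scene"):
    im=cv2.imread(f"pics/{n}0.png"); 
    hsv=cv2.cvtColor(im,cv2.COLOR_BGR2HSV); m=((hsv[:,:,2]>170)&(hsv[:,:,1]<60)).astype(np.uint8)
    c=(344,165) if n=="top" else(332,240)
    k=np.zeros_like(m);cv2.circle(k,c,42,1,-1);m*=k
    cs,_=cv2.findContours(m,cv2.RETR_EXTERNAL,cv2.CHAIN_APPROX_NONE)
    C=max(cs,key=cv2.contourArea)[:,0];W=ray(n,C,.096)
    # robust fit on far side: 3 iterations
    s=np.ones(len(W),bool)
    for i in range(15):
        cc,r=circ(W[s]);d=np.linalg.norm(W[:,:2]-cc,axis=1)-r;s=abs(d)<max(.0015,.012*.75**i)
    print(n,"flange",cc,r,s.sum(),len(s))
    b=(hsv[:,:,0]>95)&(hsv[:,:,0]<130)&(hsv[:,:,1]>100)&(k>0)
    ys,xs=np.nonzero(b);B=ray(n,np.c_[xs,ys],.096)[:,:2]
    u=np.linalg.svd(B-B.mean(0))[2][0]; print("blue",B.mean(0),np.degrees(np.arctan2(u[1],u[0]))%180,np.degrees(np.arctan2(*(B.mean(0)-cc)[::-1])))
q=[Z(310,135,[(607,142)-np.array([396,0])])[0],Z(298,205,[(612-396,407-300)])[0]]
print("spin top",ray("top",q[0],.12),ray("scene",q[1],.12),tri(q[1],q[0]))
E
```

```text
top hub [[0.4570965582034839, 0.29036302404823655], [0.4476949731633707, 0.2590606390860358], [0.4167978120813014, 0.27035512775353043], [0.43171145455351356, 0.3011179241346444]] [0.4383 0.2802 0.02  ] [0.0276 0.0327 0.0329 0.0342]
scene hub [[0.4305190937738886, 0.30345285429098307], [0.4586333232495102, 0.2885976262039858], [0.44861407459572655, 0.2573735197766914], [0.4176295928729754, 0.27302662002727857]] [0.4388 0.2806 0.02  ] [0.033  0.0318 0.0328 0.0347]
hole [[0.4379 0.2795 0.02  ]] [[0.439  0.2809 0.02  ]]
grip [[0.4574 0.3361 0.066 ]] [[0.4609 0.34   0.066 ]] (array([0.4581, 0.3342, 0.0713]), np.float64(0.002786211669756952))
top flange [ 0.6113 -0.0901] 0.0592210892535734 57 140
blue [ 0.5987 -0.0644] 127.35306243852828 116.19538471393938
scene flange [ 0.6094 -0.1068] 0.06769955861072362 53 151
blue [ 0.6054 -0.0933] 103.74842835337928 106.59076131628592
spin top [[ 0.6182 -0.0912  0.12  ]] [[ 0.6199 -0.0928  0.12  ]] (array([ 0.6197, -0.0919,  0.1184]), np.float64(0.001877789982770868))
```

Run:
```python
from h import *
np.set_printoptions(precision=4,suppress=True)
def Z(x,y,p): return (np.array(p,float)+.5)/6-.5+[x,y]
rt=np.array([(590,22),(530,42),(480,85),(458,145),(462,200),(660,45),(715,90),(744,160),(735,215),(690,275)])-[396,0]
rs=np.array([(590,333),(520,350),(470,395),(458,450),(480,505),(560,560),(620,577),(690,570),(745,520),(755,460),(720,390),(660,348)])-[396,300]
for n,o,p in(("top",(310,135),rt),("scene",(298,205),rs)):
    W=ray(n,Z(*o,p),.096);cc,r=circ(W);print(n,cc,r,np.linalg.norm(W[:,:2]-cc,axis=1)-r)
for n,o,p in(("top",(310,135),[(489-396,220),(552-396,187)]),("scene",(298,205),[(478-396,99),(551-396,127)])):
    W=ray(n,Z(*o,p),.096)[:,:2];d=W[0]-W[1];print(n,"blue",W.tolist(),np.degrees(np.arctan2(d[1],d[0])))
for n,o,p in(("top",(310,135),[(595-396,38),(597-396,105),(713-396,227),(648-396,187)]),("scene",(298,205),[(710-396,92),(650-396,124),(627-396,263),(615-396,197)])):
    W=ray(n,Z(*o,p),.096)[:,:2];d=W[::2]-W[1::2];print(n,"grey",np.degrees(np.arctan2(d[:,1],d[:,0])))
# spindle base corners in scene, silhouette bottom
P=[(578-396,155),(605-396,185),(634-396,158)]
print(ray("scene",Z(298,205,[(578-396,457-300),(615-396,470-300),(630-396,440-300)]),.096))
```

```text
top [ 0.6181 -0.0942] 0.05450857696393178 [ 0.0018 -0.0005 -0.0005 -0.0004  0.0006 -0.001  -0.0005  0.0005 -0.0001
 -0.    ]
scene [ 0.6201 -0.0948] 0.05345143899169906 [ 0.0008  0.0002  0.0003  0.0003 -0.0003 -0.0021  0.0001  0.0021  0.0005
 -0.0008 -0.0012 -0.0001]
top blue [[0.5910520526287728, -0.053693133361581685], [0.6064547264957667, -0.07670305154455637]] 123.79806768541758
scene blue [[0.5914022364469651, -0.0534030199148226], [0.6080724168347378, -0.07652166548101991]] 125.79427286245952
top grey [   4.5569 -117.687 ]
scene grey [   3.7244 -115.7504]
[[ 0.6093 -0.0922  0.096 ]
 [ 0.6178 -0.1032  0.096 ]
 [ 0.6301 -0.0947  0.096 ]]
```

Both views agree, and the sizes check out against the given ones:
- **Crank:** hub centre at (0.4385, 0.280), arm yaw 70°, grip at (0.459, 0.337), 60 mm from the hub.
- **Spindle:** axis at (0.619, -0.094), flange radius 54 mm. The blue mark is at 124.5°, so the square's sides lie along 34.5° and 124.5°.

Moving over the grip now, with the jaws along the arm.

```bash
python3 -m creep '[[[3.5,-4,-1,0,0,0.5,0.1],[7,-8,-2,0,0,1,0.1],[10.5,-12,-4,0,0,1.5,0.1],[14,-16,-6,0,0,2,0.1],[17.5,-20,-8,0,0,2.5,0.1]]]' 25; python3 -m creep '[[[2.5,-2.2,0,0,0,0,0.1],[4.4,-4.0,-1,0,0,0,0.1],[4.4,-4.0,-2,0,0,0,0.1],[4.4,-4.0,-2,0,0,0,0.1]]]'
python3 - <<'E'
from h import *
from scipy.spatial.transform import Rotation as R
o=arm.observe();print(o['clock'],o['position'],o['width'],o['force']);m=R.from_rotvec(o['ee_rot']).as_matrix();print(m[:,1:],np.degrees(np.arctan2(m[1,1],m[0,1])))
for n in("scene","top"):
    im=arm.get_image(n)[:,:,::-1]; 
    x,y=(120,60) if n=="scene" else (80,140)
    cv2.imwrite(f"pics/{n}1.png",cv2.resize(im[y:y+140,x:x+180],None,fx=4,fy=4))
E
```

```text
clock: 0.6
position: [0.3988, 0.3953, 0.1731]
ee_rot: [0.548, 3.093, 0.0]
force: [1.2, 0.5, 0.2]
width: 0.617
clock: 1.0
position: [0.4414, 0.3559, 0.1522]
ee_rot: [-0.551, -3.091, 0.004]
force: [-0.2, 0.8, 0.9]
width: 0.548
1.0 [0.44135133 0.35587821 0.15217838] 0.547795382116607 [-0.20381986  0.79557498  0.88238502]
[[ 0.34548569 -0.00218932]
 [ 0.93842061 -0.00188744]
 [-0.0025276  -0.99999582]] 69.78848582385183
```

```bash
python3 -m creep '[[[0,0,0,0,0,0,0.1],[0,0,0,0,0,0,0.1]]]'
python3 - <<'E'
from h import *
for n in("scene","top"):
    im=arm.get_image(n)[:,:,::-1]; 
    x,y=(120,60) if n=="scene" else (80,140)
    cv2.imwrite(f"pics/{n}2.png",cv2.resize(im[y:y+140,x:x+180],None,fx=4,fy=4))
print(arm.observe()['position'])
E
```

```text
clock: 1.3
position: [0.4414, 0.358, 0.1542]
ee_rot: [0.546, 3.094, 0.001]
force: [0.2, -0.3, 0.4]
width: 0.551
[0.4415858  0.35758121 0.15408687]
```

View pics/scene2.png

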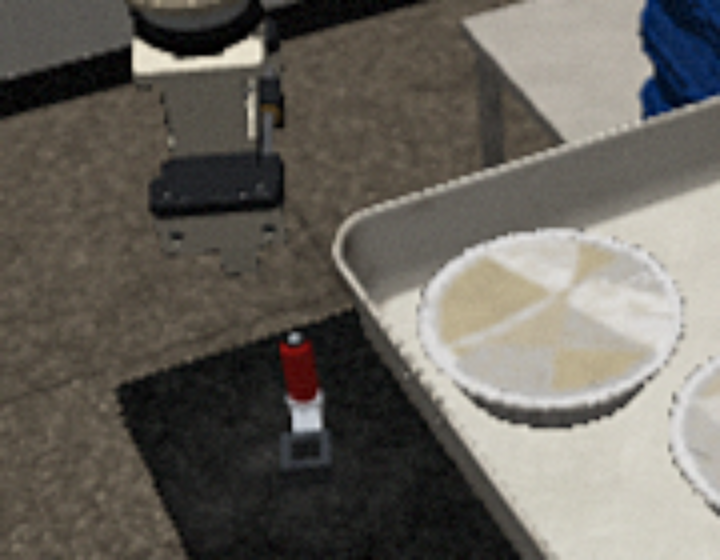

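The scene view shows the open jaws up and to the left of the red grip, about 2.7 cm short, because the speed limit clipped the rows. Finishing the approach.

```bash
python3 -m creep '[[[0.9,-1,0,0,0,0,0],[1.75,-2.1,0,0,0,0.2,0],[1.75,-2.1,0,0,0,0.2,0],[1.75,-2.1,0,0,0,0.2,0]]]'
python3 - <<'E'
from h import *
for n in("scene","top"):
    im=arm.get_image(n)[:,:,::-1]; 
    x,y=(120,60) if n=="scene" else (80,140)
    cv2.imwrite(f"pics/{n}3.png",cv2.resize(im[y:y+140,x:x+180],None,fx=2.2,fy=2.2))
a=cv2.imread("pics/scene3.png");b=cv2.imread("pics/top3.png");cv2.imwrite("pics/b3.png",np.hstack([a,b]))
E
```

```text
clock: 1.8
position: [0.46, 0.3351, 0.1537]
ee_rot: [0.547, 3.094, -0.0]
force: [0.9, 0.7, 0.2]
width: 0.5
```

View pics/b3.png

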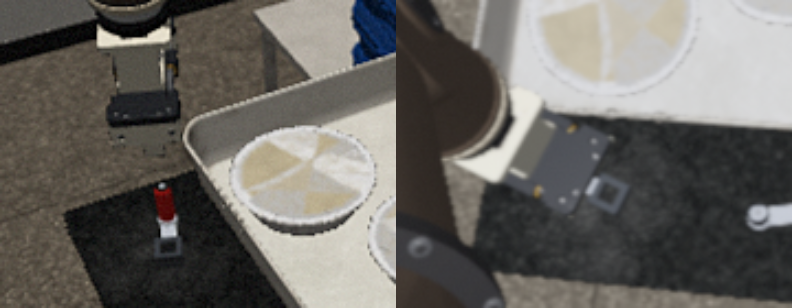

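The jaws are now above the grip in the scene view, with the hub just showing beyond the gripper in the top view. Lowering.

```bash
python3 -m creep '[[[0,0,-3,0,0,0,0],[0,0,-6,0,0,0,0],[0,0,-8,0,0,0,0],[0,0,-8,0,0,0,0]]]'; python3 -m creep '[[[0,0,-1.2,0,0,0,0],[0,0,-2.4,0,0,0,0],[0,0,-3.4,0,0,0,0],[0,0,-3.4,0,0,0,0],[0,0,-3.4,0,0,0,0]]]';  python3 - <<'E'
from h import *
for n in("scene","top"):
    im=arm.get_image(n)[:,:,::-1]; 
    x,y=(120,60) if n=="scene" else (80,140)
    cv2.imwrite(f"pics/{n}4.png",cv2.resize(im[y:y+140,x:x+180],None,fx=2.2,fy=2.2))
a=cv2.imread("pics/scene4.png");b=cv2.imread("pics/top4.png");cv2.imwrite("pics/b4.png",np.hstack([a,b]))
E
```

```text
clock: 2.3
position: [0.4575, 0.3352, 0.0712]
ee_rot: [-0.542, -3.091, 0.006]
force: [-0.2, 0.7, 0.3]
width: 0.5
clock: 2.8
position: [0.4594, 0.3359, 0.0397]
ee_rot: [-0.544, -3.094, 0.0]
force: [-0.4, -0.5, -0.4]
width: 0.499
```

View pics/b4.png

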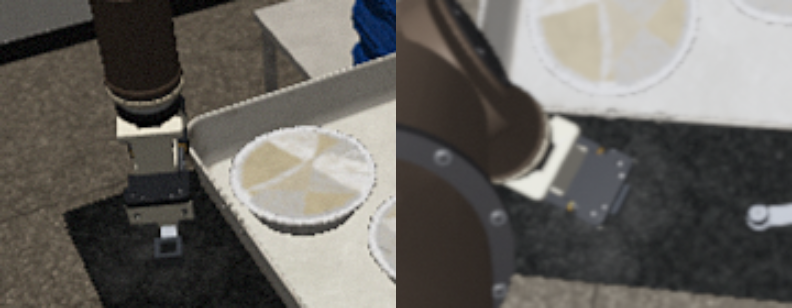

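The jaws are around the grip, which is hidden, and the arm and hub show undisturbed below them. No contact force. Closing.

```bash
python3 -m creep '[[[0,0,0,0,0,0,-1],[0,0,0,0,0,0,-1],[0,0,0,0,0,0,-1],[0,0,0,0,0,0,-1],[0,0,0,0,0,0,-1]]]' 30; python3 -m creep '[[[0,0,0.5,0,0,0,-1],[0,0,2,0,0,0,-1],[0,0,4,0,0,0,-1],[0,0,4,0,0,0,-1],[0,0,4,0,0,0,-1]]]';  python3 - <<'E'
from h import *
for n in("scene","top"):
    im=arm.get_image(n)[:,:,::-1]; cv2.imwrite(f"pics/{n}5f.png",im)
    x,y=(140,90) if n=="scene" else (110,170)
    cv2.imwrite(f"pics/{n}5.png",cv2.resize(im[y:y+90,x:x+100],None,fx=4,fy=4))
a=cv2.imread("pics/scene5.png");b=cv2.imread("pics/top5.png");cv2.imwrite("pics/b5.png",np.hstack([a,b]))
E
```

```text
clock: 3.4
position: [0.4594, 0.336, 0.0398]
ee_rot: [0.543, 3.094, 0.0]
force: [-0.3, -0.2, 2.7]
width: 0.231
clock: 3.9
position: [0.4595, 0.3361, 0.0799]
ee_rot: [0.543, 3.094, 0.001]
force: [-0.2, 0.2, -1.2]
width: 0.232
```

View pics/b5.png

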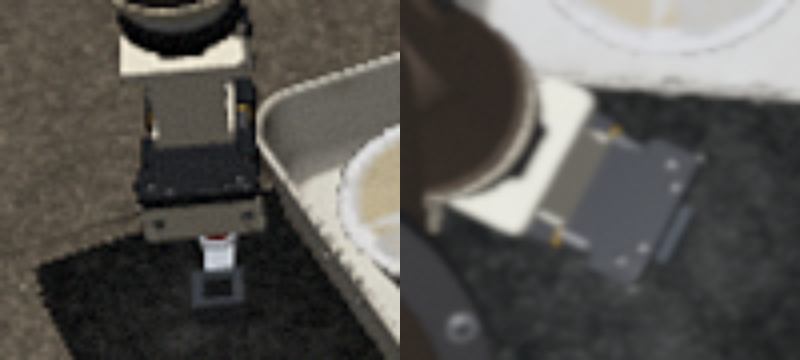

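Width 0.232 is 21 mm, so the grip is held, and the scene view shows the hub hanging level at about (195,162). Raising and carrying.

```bash
python3 -m creep '[[[0,0,3,0,0,0,-1],[0,0,6,0,0,0,-1],[0,0,9,0,0,0,-1],[0,0,12,0,0,0,-1],[0,0,12,0,0,0,-1]]]'; python3 -m creep '[[[2,-3,0,0,0,-3,-1],[4,-6,0,0,0,-6,-1],[6,-10,0,0,0,-9,-1],[8,-14,0,0,0,-12,-1],[10,-18,0,0,0,-15,-1]]]';python3 -m creep '[[[2,-4,0,0,0,-4,-1],[4,-8,0,0,0,-8,-1],[6,-12,0,0,0,-12,-1],[8,-15,0,0,0,-16,-1],[9.4,-18,0,0,0,-20.5,-1]]]';python3 -m creep '[[[0,0,0,0,0,0,-1],[0,0,0,0,0,0,-1]]]'
python3 - <<'E'
from h import *
from scipy.spatial.transform import Rotation as R
o=arm.observe();m=R.from_rotvec(o['ee_rot']).as_matrix();print(o['position'],m[:,1:],np.degrees(np.arctan2(m[1,1],m[0,1])))
E
```

```text
clock: 4.5
position: [0.4609, 0.3371, 0.2029]
ee_rot: [0.543, 3.091, 0.007]
force: [1.1, -0.1, -2.0]
width: 0.236
clock: 5.0
position: [0.5593, 0.1541, 0.1981]
ee_rot: [-0.945, -2.994, 0.002]
force: [1.2, 0.2, -1.2]
width: 0.232
clock: 5.5
position: [0.6537, -0.026, 0.1978]
ee_rot: [-1.465, -2.777, 0.002]
force: [0.4, 0.5, -1.4]
width: 0.233
clock: 5.7
position: [0.6527, -0.0249, 0.1978]
ee_rot: [-1.462, -2.778, 0.003]
force: [-0.2, 0.7, -0.2]
width: 0.231
[ 0.65272558 -0.02488925  0.19784068] [[ 8.24125254e-01 -2.64155460e-03]
 [ 5.66402311e-01 -4.76585814e-04]
 [-2.44691997e-03 -9.99996398e-01]] 34.499844927595134
```

```bash
python3 -m creep '[[[0.8,-1.8,0,0,0,0,-1],[1.5,-3.5,0,0,0,0,-1],[1.5,-3.5,0,0,0,0,-1],[1.5,-3.5,0,0,0,0,-1],[1.5,-3.5,0,0,0,0,-1]]]'
python3 - <<'E'
from h import *
print(arm.observe()['position'])
L=[]
for n in("scene","top"):
    im=arm.get_image(n)[:,:,::-1]; cv2.imwrite(f"pics/{n}6f.png",im)
    x,y=(290,160) if n=="scene" else (290,90)
    L.append(cv2.resize(im[y:y+100,x:x+80],None,fx=5,fy=5,interpolation=cv2.INTER_CUBIC))
cv2.imwrite("pics/b6.png",np.hstack(L))
E
```

```text
clock: 6.2
position: [0.6683, -0.0584, 0.1996]
ee_rot: [-1.46, -2.781, -0.001]
force: [0.2, 0.3, -1.3]
width: 0.23
[ 0.66828004 -0.05836055  0.19956305]
```

View pics/b6.png

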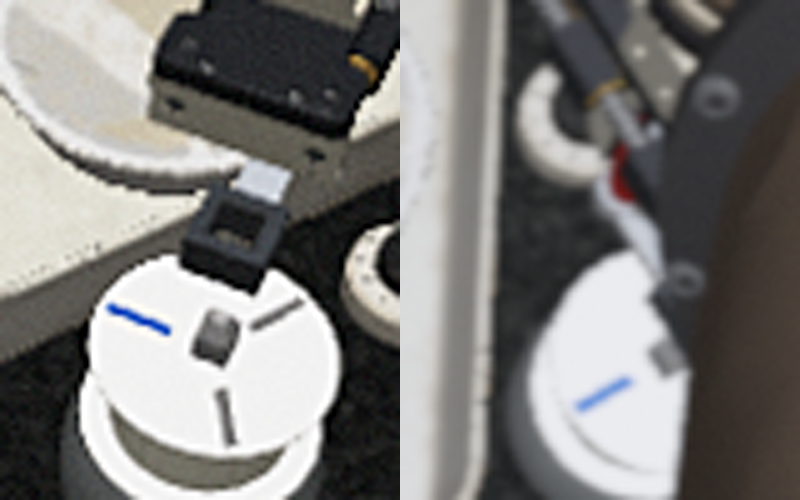

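In the scene view the hub's top face has corners at about (213,185), (292,208), (265,258) and (183,236) in the crop, above and beyond the spindle. The robot arm partly blocks the top camera. Measuring the hub now.

Run:
```python
from h import *
im=cv2.imread("pics/scene6f.png")
cv2.imwrite("pics/z6.png",cv2.resize(im[192:228,322:354],None,fx=16,fy=16,interpolation=cv2.INTER_CUBIC))
c=np.array([(213,185),(292,208),(265,258),(183,236)],float)
W=ray("scene",(c+.5)/5-.5+[290,160],.1796);print(W,W.mean(0),np.linalg.norm(W-np.roll(W,1,0),axis=1))
d=W-np.roll(W,1,0);print(np.degrees(np.arctan2(d[:,1],d[:,0])))
p=arm.observe()['position'];print(np.degrees(np.arctan2(*(p-W.mean(0))[1::-1])),np.linalg.norm((p-W.mean(0))[:2]))
```

```text
[[ 0.62253664 -0.07041197  0.1796    ]
 [ 0.64382897 -0.09546261  0.1796    ]
 [ 0.61922565 -0.11166293  0.1796    ]
 [ 0.59678407 -0.08718668  0.1796    ]] [ 0.62059383 -0.09118105  0.1796    ] [0.03073411 0.03287701 0.029458   0.03320709]
[  33.07942269  -49.6364006  -146.63666878  132.5168304 ]
34.708445369911466 0.058012123703634365
```

View pics/z6.png

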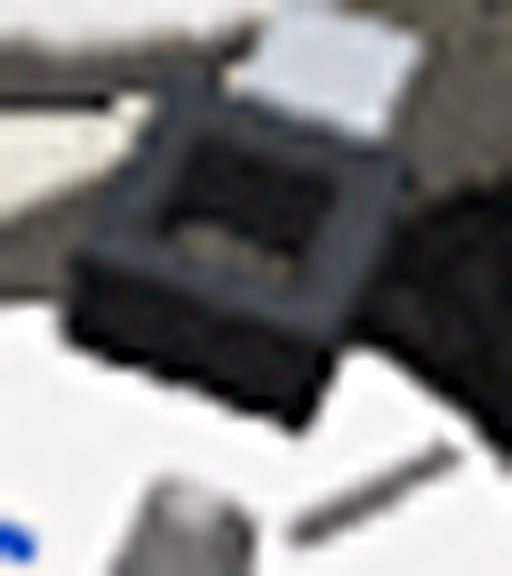

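```bash
python3 -m creep '[[[-0.05,-0.15,-1,0,0,0,-1],[-0.05,-0.15,-2,0,0,0,-1],[-0.05,-0.15,-3,0,0,0,-1],[-0.05,-0.15,-3.5,0,0,0,-1],[-0.05,-0.15,-3.5,0,0,0,-1]]]'
python3 - <<'E'
from h import *
print(arm.observe()['position'])
im=arm.get_image("scene")[:,:,::-1];cv2.imwrite("pics/scene7f.png",im)
cv2.imwrite("pics/z7.png",cv2.resize(im[195:265,300:370],None,fx=8,fy=8,interpolation=cv2.INTER_CUBIC))
E
```

```text
clock: 6.8
position: [0.6672, -0.0604, 0.1633]
ee_rot: [-1.46, -2.78, 0.001]
force: [-0.4, -0.3, -1.1]
width: 0.229
[ 0.66718675 -0.06038985  0.16331598]
```

View pics/z7.png

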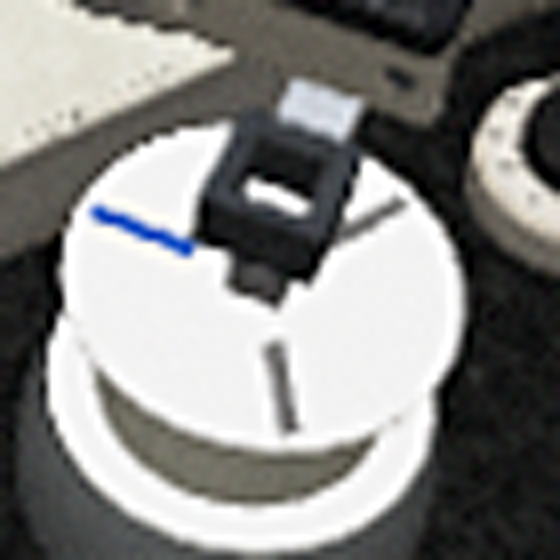

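Run:
```python
from h import *
for c in ([(240,115),(358,160),(322,248),(203,200)],[(258,140),(330,165),(312,217),(241,187)]):
    c=np.array(c,float)
    W=ray("scene",(c+.5)/8-.5+[300,195],.143);print(W.mean(0),np.linalg.norm(W-np.roll(W,1,0),axis=1))
    d=W-np.roll(W,1,0);print(np.degrees(np.arctan2(d[:,1],d[:,0]))%90)
im=cv2.imread("pics/scene7f.png")
cv2.imwrite("pics/z7b.png",cv2.resize(im[205:235,320:350],None,fx=18,fy=18,interpolation=cv2.INTER_CUBIC))
# predicted hub outline for axis .619,-.0937 yaw 34.5
def sq(s,z,c=(.6195,-.0938),a=34.5):
    a=np.radians(a);R=np.array([[np.cos(a),-np.sin(a)],[np.sin(a),np.cos(a)]])
    return np.c_[np.array([(1,1),(1,-1),(-1,-1),(-1,1)])*s/2@R.T+c,[z]*4]
print((proj("scene",sq(.034,.143))-[300,195]+.5)*8);print((proj("scene",sq(.016,.096))-[300,195]+.5)*8)
```

```text
[ 0.61722199 -0.09531357  0.143     ] [0.03074263 0.0326741  0.03113938 0.03249967]
[38.17844406 34.91765627 37.81075856 34.20041155]
[ 0.61884416 -0.09503123  0.143     ] [0.0166314  0.01958233 0.01816064 0.01966329]
[40.69571252 37.27915635 40.47503741 32.81482621]
[[247.83722863 104.4132598 ]
 [370.09214023 151.6441768 ]
 [323.70908576 244.73781186]
 [199.12880885 195.1348004 ]]
[[245.40723442 247.56282153]
 [300.73262458 269.7933799 ]
 [279.25800113 312.66490803]
 [223.46195497 289.93757265]]
```

View pics/z7b.png

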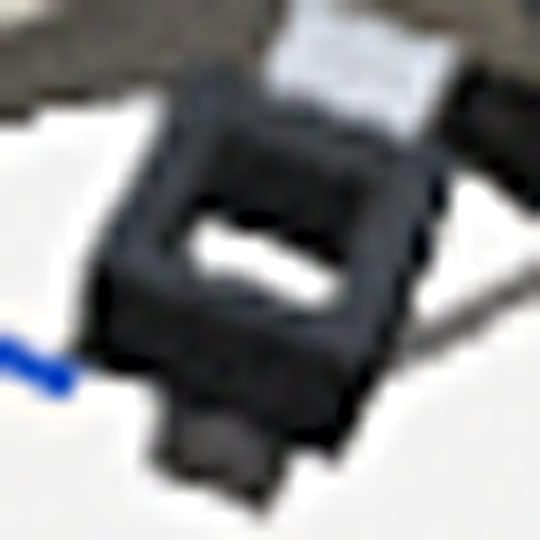

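The spindle base's front corner is at (277,305) in the crop, against a predicted (279,313). The hub sits about 1 mm off in x and y, with a yaw of 35 to 37°. That is well within the guide taper. Correcting by 1 mm and lowering with force checks.

```bash
python3 -m creep '[[[0.1,0.1,0,0,0,0,-1],[0.1,0.1,-0.4,0,0,0,-1],[0.1,0.1,-0.8,0,0,0,-1],[0.1,0.1,-1.2,0,0,0,-1],[0.1,0.1,-1.2,0,0,0,-1]]]'; python3 -m creep '[[[0,0,-0.3,0,0,0,-1],[0,0,-0.6,0,0,0,-1],[0,0,-0.9,0,0,0,-1],[0,0,-1.2,0,0,0,-1],[0,0,-1.2,0,0,0,-1]]]'
python3 - <<'E'
from h import *
o=arm.observe();print(o['position'],o['ft_torque'])
im=arm.get_image("scene")[:,:,::-1];cv2.imwrite("pics/scene8f.png",im)
cv2.imwrite("pics/z8.png",cv2.resize(im[195:265,300:370],None,fx=8,fy=8,interpolation=cv2.INTER_CUBIC))
E
```

```text
clock: 7.35
position: [0.6684, -0.0595, 0.1519]
ee_rot: [-1.461, -2.78, 0.001]
force: [0.3, 1.8, -0.9]
width: 0.232
clock: 7.85
position: [0.6686, -0.0595, 0.1402]
ee_rot: [-1.461, -2.781, 0.0]
force: [-1.0, -0.3, -1.3]
width: 0.233
[ 0.66862331 -0.05947276  0.14015093] [-0.1926048   0.17214083 -0.03895509]
```

View pics/z8.png

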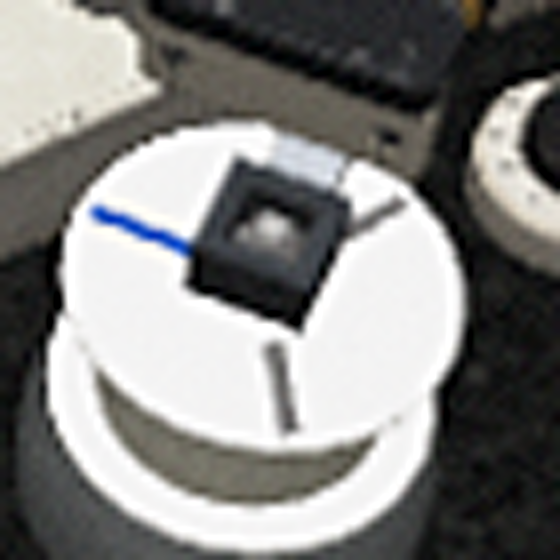

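The spindle tip shows centred in the square hole at about (265,230), and there is almost no force. Going down the last 4 to 5 mm.

```bash
python3 -m creep '[[[0,0,-0.2,0,0,0,-1],[0,0,-0.35,0,0,0,-1],[0,0,-0.45,0,0,0,-1],[0,0,-0.45,0,0,0,-1]]]'
python3 - <<'E'
from h import *
o=arm.observe();print(o['position'],o['ft_torque'])
im=arm.get_image("scene")[:,:,::-1];cv2.imwrite("pics/scene9f.png",im)
cv2.imwrite("pics/z9.png",cv2.resize(im[195:265,300:370],None,fx=8,fy=8,interpolation=cv2.INTER_CUBIC))
E
```

```text
clock: 8.3
position: [0.6688, -0.0596, 0.136]
ee_rot: [-1.461, -2.781, 0.0]
force: [-0.9, -1.2, -0.9]
width: 0.229
[ 0.66876027 -0.05962606  0.13604688] [-0.28260696  0.24072266  0.0081125 ]
```

View pics/z9.png

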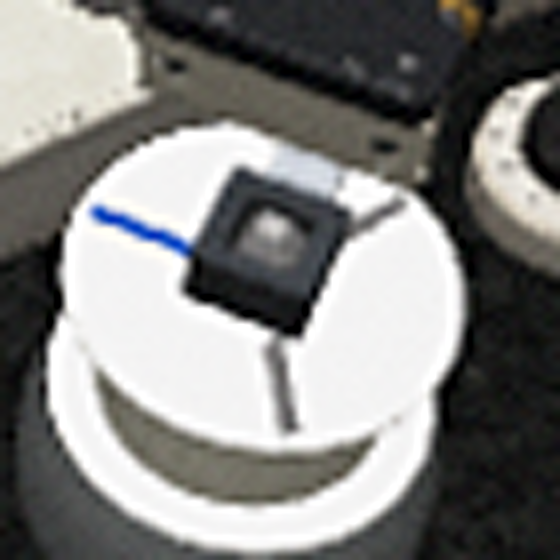

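```bash
python3 -m creep '[[[0,0,-0.05,0,0,0,-1],[0,0,-0.1,0,0,0,-1],[0,0,-0.1,0,0,0,-1]]]';  python3 -m creep '[[[0,0,-0.05,0,0,0,-1],[0,0,-0.1,0,0,0,-1],[0,0,-0.1,0,0,0,-1]]]'
python3 - <<'E'
from h import *
o=arm.observe();print(o['position'],o['ft_torque'],o['force'])
E
```

```text
clock: 8.65
position: [0.669, -0.0597, 0.1358]
ee_rot: [1.461, 2.781, 0.0]
force: [-3.6, -1.3, 4.9]
width: 0.231
clock: 8.95
position: [0.6694, -0.0602, 0.1357]
ee_rot: [1.461, 2.779, 0.001]
force: [-4.9, -1.4, 10.3]
width: 0.229
[ 0.66942841 -0.060199    0.13571302] [-0.49877075  1.04231679 -0.05014198] [-4.93998693 -1.36110803 10.32266981]
```

Seated: the vertical force rises to 10 N at TCP z 0.1357, which puts the underside at about 0.096. Next I compute the circle rows, clockwise at 12° per row, about axis (0.6192, -0.0936).

Run:
```python
import numpy as np
for k in range(6):
    a=34.5-60*k
    f=lambda t:6*np.array([np.cos(np.radians(t)),np.sin(np.radians(t))])
    print(k,[np.round(f(a-12*i)-f(a),2).tolist() for i in range(1,6)])
    print('   end', np.round(np.array([.6192,-.0936])+f(a-60)/100,4))
```

```text
0 [[0.6, -1.1], [0.95, -2.31], [1.05, -3.56], [0.89, -4.8], [0.47, -5.98]]
   end [ 0.6734 -0.1194]
1 [[-0.66, -1.07], [-1.52, -1.98], [-2.55, -2.69], [-3.71, -3.17], [-4.94, -3.4]]
   end [ 0.6239 -0.1534]
2 [[-1.25, 0.03], [-2.47, 0.33], [-3.61, 0.87], [-4.6, 1.63], [-5.42, 2.58]]
   end [ 0.5698 -0.1276]
3 [[-0.6, 1.1], [-0.95, 2.31], [-1.05, 3.56], [-0.89, 4.8], [-0.47, 5.98]]
   end [ 0.565  -0.0678]
4 [[0.66, 1.07], [1.52, 1.98], [2.55, 2.69], [3.71, 3.17], [4.94, 3.4]]
   end [ 0.6145 -0.0338]
5 [[1.25, -0.03], [2.47, -0.33], [3.61, -0.87], [4.6, -1.63], [5.42, -2.58]]
   end [ 0.6686 -0.0596]
```

```bash
python3 -m creep '[[[0.6,-1.1,0.1,0,0,0,-1],[0.95,-2.3,0.1,0,0,0,-1],[1.05,-3.55,0.1,0,0,0,-1],[0.9,-4.8,0.1,0,0,0,-1],[0.45,-6,0.1,0,0,0,-1]]]'
python3 - <<'E'
from h import *
o=arm.observe();print(o['position'],o['ft_torque'])
im=arm.get_image("scene")[:,:,::-1];cv2.imwrite("pics/scene10f.png",im)
cv2.imwrite("pics/z10.png",cv2.resize(im[185:275,290:380],None,fx=6,fy=6,interpolation=cv2.INTER_CUBIC))
E
```

```text
clock: 9.45
position: [0.675, -0.1201, 0.1359]
ee_rot: [1.459, 2.779, 0.003]
force: [1.1, 1.5, 4.4]
width: 0.235
[ 0.67504205 -0.1201373   0.13587619] [ 0.21108765 -0.1907199  -0.03238616]
```

View pics/z10.png

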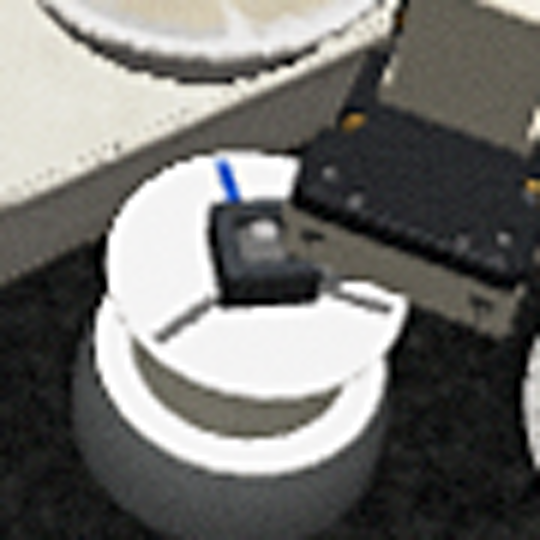

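The reel turned with the crank: the blue mark moved to about (228,180) in the crop. The forces are small. Continuing.

```bash
python3 -m creep '[[[-0.65,-1.05,0,0,0,0,-1],[-1.5,-2,0,0,0,0,-1],[-2.55,-2.7,0,0,0,0,-1],[-3.7,-3.15,0,0,0,0,-1],[-4.95,-3.4,0,0,0,0,-1]]]'; python3 -m creep '[[[-1.25,0.05,0,0,0,0,-1],[-2.45,0.35,0,0,0,0,-1],[-3.6,0.85,0,0,0,0,-1],[-4.6,1.65,0,0,0,0,-1],[-5.4,2.6,0,0,0,0,-1]]]'
python3 - <<'E'
from h import *
o=arm.observe();print(o['position'],o['ft_torque'])
im=arm.get_image("scene")[:,:,::-1];cv2.imwrite("pics/scene11f.png",im)
cv2.imwrite("pics/z11.png",cv2.resize(im[185:275,290:380],None,fx=6,fy=6,interpolation=cv2.INTER_CUBIC))
E
```

```text
clock: 10.0
position: [0.6238, -0.1554, 0.1358]
ee_rot: [1.462, 2.778, -0.001]
force: [1.6, -0.4, 4.9]
width: 0.234
clock: 10.5
position: [0.5692, -0.1289, 0.1358]
ee_rot: [1.462, 2.779, -0.001]
force: [2.7, -0.7, 3.8]
width: 0.234
[ 0.56916589 -0.12886707  0.13577052] [-0.0579329  -0.57367925 -0.01693492]
```

View pics/z11.png

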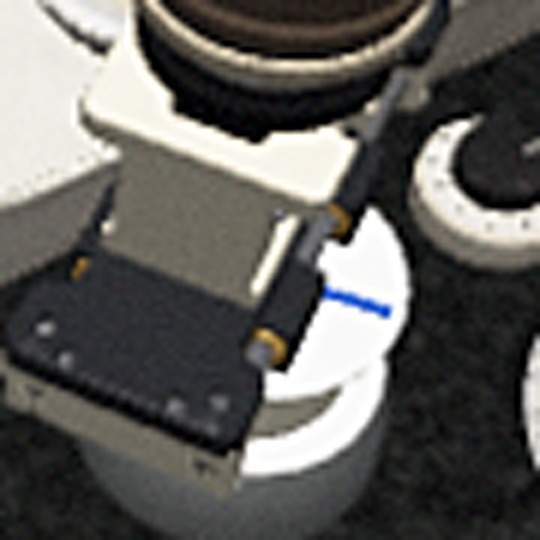

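The blue mark is now on the opposite side, at about (357,303) in the crop, so the reel is near half a turn. The path is within 1.5 mm of the circle. Continuing.

```bash
python3 -m creep '[[[-0.6,1.1,0,0,0,0,-1],[-0.95,2.3,0,0,0,0,-1],[-1.05,3.55,0,0,0,0,-1],[-0.9,4.8,0,0,0,0,-1],[-0.45,6,0,0,0,0,-1]]]'; python3 -m creep '[[[0.65,1.05,0,0,0,0,-1],[1.5,2,0,0,0,0,-1],[2.55,2.7,0,0,0,0,-1],[3.7,3.15,0,0,0,0,-1],[4.95,3.4,0,0,0,0,-1]]]'; python3 -m creep '[[[1.25,-0.05,0,0,0,0,-1],[2.45,-0.35,0,0,0,0,-1],[3.6,-0.85,0,0,0,0,-1],[4.6,-1.65,0,0,0,0,-1],[5.4,-2.6,0,0,0,0,-1]]]'
python3 - <<'E'
from h import *
o=arm.observe();print(o['position'],o['ft_torque'])
im=arm.get_image("scene")[:,:,::-1];cv2.imwrite("pics/scene12f.png",im)
cv2.imwrite("pics/z12.png",cv2.resize(im[185:275,290:380],None,fx=6,fy=6,interpolation=cv2.INTER_CUBIC))
E
```

```text
clock: 11.05
position: [0.5653, -0.068, 0.1357]
ee_rot: [1.461, 2.78, -0.0]
force: [3.3, -3.9, 4.3]
width: 0.231
clock: 11.55
position: [0.6151, -0.0351, 0.1357]
ee_rot: [1.462, 2.779, -0.002]
force: [-0.5, -8.0, 7.8]
width: 0.234
clock: 12.05
position: [0.6685, -0.0605, 0.1357]
ee_rot: [-1.461, -2.78, 0.002]
force: [-5.5, -1.3, 11.5]
width: 0.232
[ 0.66852511 -0.06051929  0.13567115] [-0.46530069  1.29957612 -0.07293221]
```

View pics/z12.png

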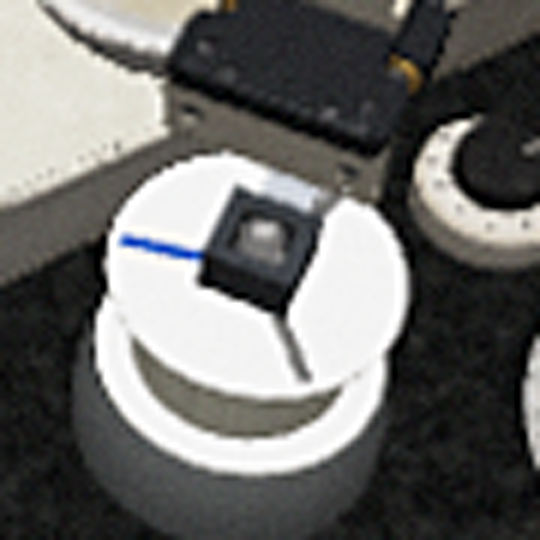

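One turn done: the blue mark is at (160,246) in the crop, short of its start by about the 12° of play. The forces suggest my circle sits about 1 mm too far to +x and +y. I'll shift it and do the second turn.

```bash
python3 -m creep '[[[0.55,-1.15,0.05,0,0,0,-1],[0.85,-2.4,0.05,0,0,0,-1],[0.95,-3.65,0.05,0,0,0,-1],[0.8,-4.9,0.05,0,0,0,-1],[0.35,-6.1,0.05,0,0,0,-1]]]'; python3 -m creep '[[[-0.65,-1.05,0,0,0,0,-1],[-1.5,-2,0,0,0,0,-1],[-2.55,-2.7,0,0,0,0,-1],[-3.7,-3.15,0,0,0,0,-1],[-4.95,-3.4,0,0,0,0,-1]]]'; python3 -m creep '[[[-1.25,0.05,0,0,0,0,-1],[-2.45,0.35,0,0,0,0,-1],[-3.6,0.85,0,0,0,0,-1],[-4.6,1.65,0,0,0,0,-1],[-5.4,2.6,0,0,0,0,-1]]]'; python3 -m creep '[[[-0.6,1.1,0,0,0,0,-1],[-0.95,2.3,0,0,0,0,-1],[-1.05,3.55,0,0,0,0,-1],[-0.9,4.8,0,0,0,0,-1],[-0.45,6,0,0,0,0,-1]]]'
```

```text
clock: 12.6
position: [0.673, -0.1216, 0.1359]
ee_rot: [1.46, 2.78, 0.001]
force: [3.5, -0.7, 4.2]
width: 0.232
clock: 13.1
position: [0.6214, -0.1557, 0.1358]
ee_rot: [-1.462, -2.78, 0.001]
force: [1.7, 0.9, 6.6]
width: 0.235
clock: 13.6
position: [0.568, -0.128, 0.1358]
ee_rot: [1.461, 2.781, 0.001]
force: [5.7, 1.8, 2.6]
width: 0.236
clock: 14.1
position: [0.5649, -0.0686, 0.1358]
ee_rot: [1.46, 2.779, -0.001]
force: [7.6, -5.8, 0.2]
width: 0.234
```

```bash
python3 -m creep '[[[0.65,1.05,0,0,0,0,-1],[1.5,2,0,0,0,0,-1],[2.55,2.7,0,0,0,0,-1],[3.7,3.15,0,0,0,0,-1],[4.95,3.4,0,0,0,0,-1]]]'; python3 -m creep '[[[1.25,-0.05,0,0,0,0,-1],[2.45,-0.35,0,0,0,0,-1],[3.6,-0.85,0,0,0,0,-1],[4.6,-1.65,0,0,0,0,-1],[5.4,-2.6,0,0,0,0,-1]]]'; python3 -m creep '[[[0,0,0,0,0,0,-1],[0,0,0,0,0,0,-1]]]'
python3 - <<'E'
from h import *
o=arm.observe();print(o['position'],o['ft_torque'])
im=arm.get_image("scene")[:,:,::-1];cv2.imwrite("pics/scene13f.png",im)
cv2.imwrite("pics/z13.png",cv2.resize(im[195:265,300:370],None,fx=8,fy=8,interpolation=cv2.INTER_CUBIC))
E
```

```text
clock: 14.6
position: [0.6132, -0.0355, 0.1357]
ee_rot: [-1.461, -2.78, 0.005]
force: [-0.8, -6.3, 8.4]
width: 0.235
clock: 15.1
position: [0.6674, -0.0597, 0.1358]
ee_rot: [-1.459, -2.78, 0.001]
force: [-0.4, 1.2, 9.4]
width: 0.23
clock: 15.3
position: [0.6678, -0.0606, 0.1358]
ee_rot: [-1.461, -2.781, 0.001]
force: [1.0, -0.6, 7.8]
width: 0.234
[ 0.66775822 -0.06058566  0.13582667] [-0.13241347 -0.26988689  0.04672916]
```

View pics/z13.png

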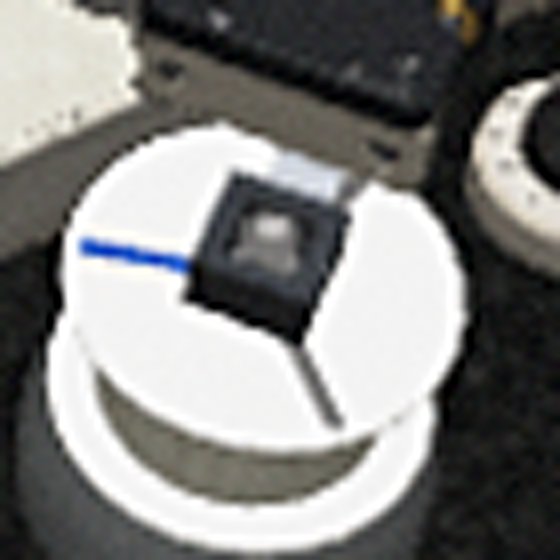

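The second turn is nearly complete: the blue mark runs (80,246) to (185,265) in the crop, and its outer end started at (90,210). Measuring what remains.

```bash
cat >> h.py <<'E'
def blue(f,c=(.6195,-.0938)):
    im=cv2.imread(f);h=cv2.cvtColor(im,cv2.COLOR_BGR2HSV)
    m=(h[:,:,0]>95)&(h[:,:,0]<130)&(h[:,:,1]>110)
    ys,xs=np.nonzero(m);k=(xs>290)&(xs<380)&(ys>195)&(ys<275)
    W=ray("scene",np.c_[xs[k],ys[k]],.096)[:,:2]
    r=np.linalg.norm(W-c,axis=1);W=W[(r<.056)&(r>.02)];d=W.mean(0)-c;return np.degrees(np.arctan2(d[1],d[0])),len(W)
E
python3 - <<'E'
from h import *
for i in("0","9f","12f","13f"): print(i,blue(f"pics/scene{i}.png"))
E
```

```text
0 (np.float64(124.1836252842046), 23)
9f (np.float64(124.27049678742517), 21)
12f (np.float64(136.32101730490265), 20)
13f (np.float64(140.4056491391008), 22)
```

About 16° remain. Advancing the crank by that much.

```bash
python3 -m creep '[[[0.3,-0.5,0,0,0,0,-1],[0.55,-1,0,0,0,0,-1],[0.75,-1.5,0,0,0,0,-1],[0.75,-1.5,0,0,0,0,-1],[0.75,-1.5,0,0,0,0,-1]]]'
python3 - <<'E'
from h import *
im=arm.get_image("scene")[:,:,::-1];cv2.imwrite("pics/scene14f.png",im)
print(arm.observe()['force'],blue("pics/scene14f.png"))
E
```

```text
clock: 15.85
position: [0.6754, -0.0751, 0.1359]
ee_rot: [1.46, 2.781, -0.001]
force: [2.2, -0.4, 6.5]
width: 0.228
[ 3.59039865 -0.29379674  5.50425437] (np.float64(123.01739205755784), 21)
```

The blue mark is at 123.0° against 124.2° at the start, so the reel is 1° past two full turns. Relaxing the downward press, letting go and rising.

```bash
python3 -m creep '[[[0,0,0.1,0,0,0,-1],[0,0,0.1,0,0,0,-0.1],[0,0,0.1,0,0,0,-0.1],[0,0,0.1,0,0,0,-0.1],[0,0,0.1,0,0,0,-0.1]]]';  python3 -m creep '[[[0,0,0,0,0,0,-0.1],[0,0,0,0,0,0,-0.1]]]'
python3 - <<'E'
from h import *
im=arm.get_image("scene")[:,:,::-1];cv2.imwrite("pics/scene15f.png",im)
print(arm.observe()['force'],blue("pics/scene15f.png"))
cv2.imwrite("pics/z15.png",cv2.resize(im[185:275,290:380],None,fx=6,fy=6,interpolation=cv2.INTER_CUBIC))
E
```

```text
clock: 16.4
position: [0.6748, -0.0756, 0.1363]
ee_rot: [-1.461, -2.78, 0.001]
force: [-0.1, 0.5, 0.3]
width: 0.448
clock: 16.6
position: [0.6753, -0.0756, 0.1367]
ee_rot: [-1.461, -2.781, 0.0]
force: [0.4, -0.4, -0.4]
width: 0.449
[ 0.00460067 -1.2142601  -0.13593046] (np.float64(123.1780723306756), 20)
```

View pics/z15.png

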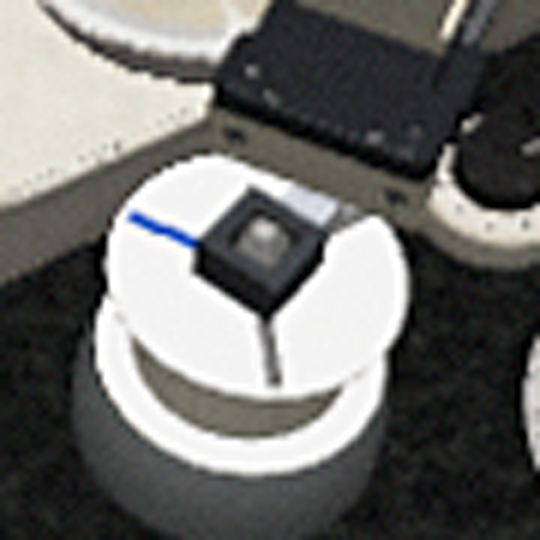

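The jaws are open to 41 mm with no force. The hub sits on the flange, and the blue mark is back near its starting place. Rising straight up.

```bash
python3 -m creep '[[[0,0,1,0,0,0,-0.1],[0,0,3,0,0,0,-0.1],[0,0,6,0,0,0,-0.1],[0,0,9,0,0,0,-0.1],[0,0,12,0,0,0,-0.1]]]'; python3 -m creep '[[[-3,5,3,0,0,0,-0.1],[-6,9,6,0,0,0,-0.1],[-8,13,8,0,0,0,-0.1],[-10,17,10,0,0,0,-0.1],[-10,17,10,0,0,0,-0.1]]]'; python3 -m creep '[[[0,0,0,0,0,0,-0.1],[0,0,0,0,0,0,-0.1],[0,0,0,0,0,0,-0.1]]]'
python3 - <<'E'
from h import *
L=[]
for n in("scene","top"):
    im=arm.get_image(n)[:,:,::-1];cv2.imwrite(f"pics/{n}16f.png",im)
    x,y=(280,175) if n=="scene" else (290,110)
    L.append(cv2.resize(im[y:y+100,x:x+80],None,fx=5,fy=5,interpolation=cv2.INTER_CUBIC))
print(arm.observe()['force'],blue("pics/scene16f.png"))
cv2.imwrite("pics/b16.png",np.hstack(L))
E
```

```text
clock: 17.15
position: [0.6753, -0.0757, 0.2589]
ee_rot: [1.461, 2.781, 0.0]
force: [-0.2, -0.4, 0.6]
width: 0.449
clock: 17.65
position: [0.574, 0.0991, 0.36]
ee_rot: [1.454, 2.784, 0.007]
force: [0.8, 0.3, 1.4]
width: 0.449
clock: 17.95
position: [0.5756, 0.0927, 0.3565]
ee_rot: [1.464, 2.779, -0.001]
force: [0.1, -0.3, -0.9]
width: 0.45
[-0.26098349 -0.16443791  0.36314238] (np.float64(123.39469335807664), 21)
```

View pics/b16.png

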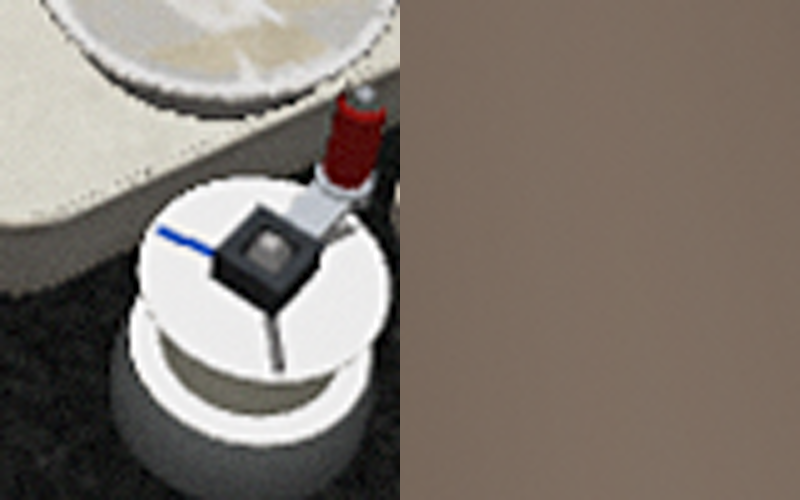

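View pics/scene16f.png

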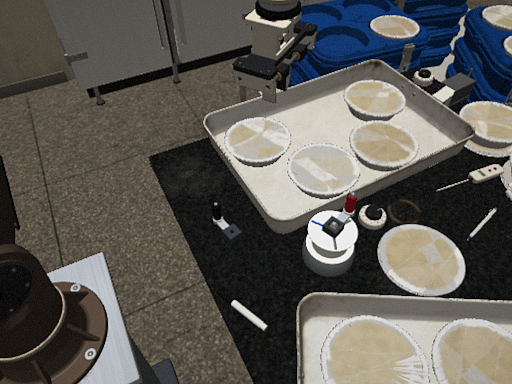

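The crank sits on the reel with the grip upright at about (350,203), and the black crank is untouched at (225,222). The blue mark is at 123.4°. One last check on the seat height, and then I hand in.

Run:
```python
from h import *
c=(np.array([(260,205),(322,245),(268,290),(213,255)],float)+.5)/5-.5+[280,175]
for z in(.116,.122):
    W=ray("scene",c,z);print(z,W.mean(0),np.linalg.norm(W-np.roll(W,1,0),axis=1))
c=np.array([.6195,-.0938]);a=np.radians(18)
print((proj("scene",np.r_[c+.06*np.array([np.cos(a),np.sin(a)]),.096+.066])-[280,175]+.5)*5, (proj("scene",np.r_[c,.116])-[280,175]+.5)*5)
arm.sign_off();print(arm.observe()['clock'])
```

```text
0.116 [ 0.61767895 -0.09381807  0.116     ] [0.03522148 0.03216445 0.03465715 0.0278681 ]
0.122 [ 0.61448595 -0.0971702   0.122     ] [0.03491171 0.03188157 0.03435235 0.02762301]
[[371.58973118 100.01290319]] [[269.80828623 247.23603288]]
the job is handed in; nothing more can be done
the job is handed in; nothing more can be done
```

The red-gripped crank with the square hole is fitted down over the spindle. It wound the reel two full turns clockwise and has been let go. I handed the job in at about 18 s on the robot's clock, with the arm well clear.

- **Reel angle:** the blue mark is at 123.4°, against 124.2° at the start. That is about 1° past two turns, and my reading is good to about 1°.
- **Seating:** lowering stopped on contact at the height where the underside meets the flange, about 96 mm. In the last picture the hub's top centre, taken at the seated height, is within about 2 mm of the spindle axis. The spindle tip shows in the hole and the grip is upright. The grip top was about 2 mm from its predicted spot, judged by eye.
- **Weaker evidence:** the hub side lengths from hand-picked corners came out uneven, 28 to 35 mm instead of 34 mm. The arm blocked the top camera at the end, so the final checks rest on the scene camera alone.
- **Forces and the other crank:** the force readings, taken at the end of each call, stayed under 12 N on any axis while winding. The black-gripped crank was not touched.

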